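# Isolate the solenoid test fixture, then draw the rod to its stroke mark and hold

## Task

Hand stroke check of the solenoid clamped in the test fixture: first switch its supply off at the red isolator handle on the yellow box. Then, by the steel fork head, draw the solenoid's rod out against its return spring until the red ring on the rod has just come clear of the brass nose - do not haul it well past the ring - and keep holding it there: finish with the rod still held at its mark. Do not draw the rod while the supply is on, and leave the spare solenoid, the spanner and the blue coil bin where they are.

Things in the scene. Friction and masses are not known exactly. Their poses are not given: they have to be found in the camera images.
- isolator_box: Enclosed isolator: grey and yellow box 120 (its x) x 85 (its y) x 75 mm high, fixed to the bench. Origin at the centre of its underside, z up. The red handle turns about its vertical centre line.
- isolator (a joint): Angle of the red handle, rad. 0 = ON (as at the start): the handle lies along the box's x axis, its white line at the box's +x end. 1.571 = OFF: the handle lies along the box's y axis, white line at the +y end, towards the white dot. So it is switched off by a quarter turn anticlockwise as seen from above. A spring holds it firmly (up to about 0.25 N m) in each end position: it resists as far as the half-way angle and beyond that snaps on to the other end by itself.
- handle (a point): Centre of the red handle's grip bar, on the turning axis, 101.5 mm above the bench. The bar is 62 mm long, 14 mm thick and 28 mm high (top at 115.5 mm), standing on a red disc of 48 mm diameter whose top is 87.5 mm above the bench.
- fixture: Test fixture fixed to the bench: aluminium base plate 250 x 100 x 12 mm, an upright bracket 60 mm wide and 98 mm high, and behind it the black and steel tubular solenoid, 46 mm diameter, axis level at 80 mm height; a black plug stands out 48 mm to the +y side of its rear half. Origin at the bench, z up; the plate spans x = -130 to +120 mm. Its -x axis is the direction in which the rod is drawn out.
- nose (a point): Centre of the front face of the solenoid's brass nose (22 mm diameter), from which the rod comes out; 80 mm above the bench, 12 mm in front of the bracket.
- plunger (a joint): How far the rod is drawn out, m. 0 = home (where its spring keeps it). At 0.045 the red ring has just come fully clear of the nose: that is the length mark. End stop at 0.075. The return spring pulls back with about 4 N at home, 10 N at the mark and 12 N at 60 mm, and pulls the rod home if let go.
- fork (a point): Grip centre of the steel fork head on the end of the 12 mm rod: a block 16 mm wide, 16 mm high and 34 mm long along the rod (30 to 64 mm in front of the nose when home), with flat upright sides and a brass pin through it from top to bottom (head 3 mm above the block). This point lies 47 mm in front of the nose when home, on the rod's axis, 80 mm above the bench, and moves with the rod.
- ring (a point): Centre of the red painted ring on the rod, 6 mm wide. Hidden inside the solenoid when home (42 mm behind the nose face); 3 mm in front of the nose face at the mark.
- spare_center (a point): Bystander: a second solenoid standing loose on end, 46 mm diameter, 138 mm high. The point is on its axis, 60 mm above the bench.
- spanner: Bystander: a loose steel spanner, 160 mm long, lying on the bench along its x axis, 8 mm thick. Origin at its middle, on the bench.
- coil_bin: Bystander: a loose blue bin 135 x 90 x 55 mm holding wound coils. Origin at the centre of its underside.

How it is judged:
On the way, in this order (a step that is already met when the one before it is completed fails the run):
1. the isolator is off, handle in its OFF detent (value of joint isolator above 1.42 rad), for 0.2 s.
2. the rod is drawn to its mark and held by the gripper (value of joint plunger between 0.042 and 0.051 m and contact force between the fingers and plunger above 5 N), for 0.5 s.
At the end, for the whole second after the job is handed in: The isolator handle is in its OFF detent (within 0.15 rad), and the fingers hold the rod still, drawn out 42 to 51 mm: the red ring clear of the nose to within 3 mm short and 6 mm beyond (all of step 2 and value of joint isolator above 1.42 rad and velocity of joint plunger between -0.01 and 0.01 m/s); the arm keeps its last pose, push and grip.
It fails at once if the rod was drawn while the isolator was not off (value of joint plunger above 0.006 m and value of joint isolator below 1.27 rad).
It fails at once if the rod was hauled well past its mark (more than 15 mm) (value of joint plunger above 0.06 m).
It fails at once if the spare solenoid was pushed away or knocked over (distance of spare_center from where it was at the start of the episode above 0.02 m or angle between spare_center's own z axis and vertical above 0.3 rad).
It fails at once if the spanner was pushed away (distance of spanner from where it was at the start of the episode above 0.02 m).
It fails at once if the coil bin was pushed away (distance of coil_bin from where it was at the start of the episode above 0.02 m).
It also fails if it takes over 48 s, if anything falls off the work surface, if the arm or the gripper's body presses on something with over 40 N, if the wrist force passes 120 N, or if a joint passes its speed limit or range.

## Robot

A 6-joint arm with a two-finger parallel gripper is mounted at the origin on the work surface. World frame = base frame: x ahead of the robot, y to its left, z up, the work surface at z = 0. Lengths are in m, angles in rad, forces in N, time in s.
With the tool pointing down it reaches from about 0.325 to 0.775 m from the base axis. Payload 5.5 kg.
Tool frame: the origin (TCP) lies on the front face of the gripper's body, between the roots of the fingers; the fingertips stand 80 mm ahead of it and the grasp point (between the pads) lies 61 mm ahead of it; z points along the fingers, y is the line along which they close (so a half turn about z gives the same grasp; the last joint's range is limited). The gripper opens to 88 mm and grips with 3 to 60 N. Pads are 20 mm wide; open, the fingers measure 115 mm over their backs; the gripper's body (75 mm by 178 mm) begins 61 mm behind the grasp point.
Start: joints at [-1.177, 0.091, 1.231, -0, 1.82, -0.057], TCP at [0.261, -0.54, 0.303] pointing down, gripper open.
Joint ranges: [-2.87, 2.87], [-0.86, 2.18], [0.17, 2.46], [-1.51, 4.65], [0.06, 2.69], [-2.65, 2.65]. Speed limits (rad/s): [2.57, 2.57, 3.01, 3.14, 3.14, 3.14].

## Interface

Orientations are given as a unit quaternion [x, y, z, w].
In Python, from station import sense, camera, hand_in gives the robot as it stands. The module is installed in compiled form; this text tells all that it offers.
- The arm moves only by the tool move_arm, never from a script. Its argument "rows" is one flat list of numbers, 5 for each row, row after row: the shift along the world's x, y, z in m, then the turn about the world's z in units of 5 degrees (1.0 is 5 degrees), then the opening, from 0 (shut) to 1 (fully open). In form: [x, y, z, roll, grip, x, y, z, roll, grip, ...]. A call has exactly 10 rows; each row is the pose to reach, as a shift and turn from the pose commanded when the call began; what a row does not reach only later rows make up. A row lasts 1/12 s, in which the tool goes at most 41.7 mm and 7.16 degrees, less where a joint would pass 70% of its speed; a pose out of reach is approached as far as the arm can. A call with a gripper value outside its range is refused whole. The fingers move at their own pace and stop on an object; "grip_force" is the grip in N (left out, the last holds). Time passes only in rows, so rows that repeat a pose let the fingers close, or fill a call up. It gives the time, the measured TCP pose, the force, the opening and the grip force at its end, in the units of the state.
- sense(): the state, without advancing time (a new reading comes with each control period).
- camera(name): name is "side" or "top"; returns a dict with "pixels" (400x640x3 uint8, red, green, blue), "intrinsics" (3x3 intrinsics, pixels), "world_from_camera" (4x4, takes a point from camera to world coordinates). Camera axes: x right, y up, looking along -z (the intrinsics and any distortion apply to the point x, -y, -z); pixel columns grow to the right and rows downward; lengths in m; the calibration is good to about 2 mm. A picture is of the moment at which its call begins. There is no depth.
- hand_in(): hands the job in; it is judged then, once.
The state is a dict: "time_s": time; "joints": joint angles; "joint_velocities": joint speeds; "joint_efforts": joint torques, N m; "eef_pos": TCP position; "tool_rot": TCP orientation; "ft_force": force on the tool from outside, world axes, zero at the start; "moment": the same for the moment, N m; "opening": finger opening in m; "grasp_force": force on a finger pad.
Only numpy, scipy, OpenCV 4.12 (cv2) and the standard library are available. Lean on these libraries where they do the work, as an engineer would, in place of code of your own. Each camera call takes 0.05 s, during which the arm holds its last target. There are 200 camera calls.

## Working session

There is one attempt and no reset: what is moved stays moved. The work goes in short steps, Python scripts to look and compute and a tool call to move; the robot and the scene stay as the last step left them, time stands still between calls to the robot, and variables do not carry over. Pictures are saved under pics/ and viewed, at most 10 in all, crops included, and the job is handed in when it is done.

Besides the shell and the picture viewer there is one more tool, called after "Request:" as name(argument=value, ...) on one line, values as JSON. move_arm: Moves the arm, as the interface text tells. Its arguments: {"type":"object","properties":{"rows":{"type":"array"},"grip_force":{"type":"number"}},"required":["rows"]}

```bash
mkdir -p pics; cat > h.py <<'E'
import numpy as np,cv2
from station import sense,camera
def shot(n,f):
    c=camera(n); cv2.imwrite(f,c["pixels"][:,:,::-1]); np.savez('%s.npz'%n,K=c["intrinsics"],T=c["world_from_camera"]); return c
def ray(n,u,v,z):
    d=np.load('%s.npz'%n);K,T=d['K'],d['T']
    p=np.linalg.inv(K)@[u,v,1]; w=T[:3,:3]@[p[0],-p[1],-p[2]]; o=T[:3,3]
    return o+w*(z-o[2])/w[2]
def proj(n,P):
    d=np.load('%s.npz'%n);K,T=d['K'],d['T']
    p=T[:3,:3].T@(np.array(P)-T[:3,3]); q=K@[p[0],-p[1],-p[2]]; return q[:2]/q[2]
E
python3 -c "
from h import *
for n in('top','side'):
    c=shot(n,'pics/%s1.png'%n);print(c.keys(),c['intrinsics'],c['world_from_camera'])
s=sense();print(s['tool_rot'],s['eef_pos'],s['ft_force'],s['opening'])"
```

```text
dict_keys(['pixels', 'intrinsics', 'world_from_camera']) [[396.46117709   0.         323.31561286]
 [  0.         396.46117709 196.46888096]
 [  0.           0.           1.        ]] [[-0.01037646  0.99812971 -0.06024463  0.575434  ]
 [-0.99931461 -0.00821012  0.03609587  0.0223679 ]
 [ 0.03553374  0.06057789  0.99753079  0.76410746]
 [ 0.          0.          0.          1.        ]]
dict_keys(['pixels', 'intrinsics', 'world_from_camera']) [[456.75668088   0.         325.49590691]
 [  0.         456.75668088 207.24403189]
 [  0.           0.           1.        ]] [[-0.88471899  0.30082545 -0.35605669  0.26904018]
 [-0.46580492 -0.5422902   0.69924754  0.68381075]
 [ 0.0172654   0.78449053  0.61990041  0.66242288]
 [ 0.          0.          0.          1.        ]]
[ 9.74706994e-01  2.23484998e-01 -1.52558844e-04 -8.41115403e-04] [ 0.26135851 -0.5399625   0.30163734] [-0.28631256  0.38942741  0.63055657] 0.08816863930654616
```

View pics/top1.png

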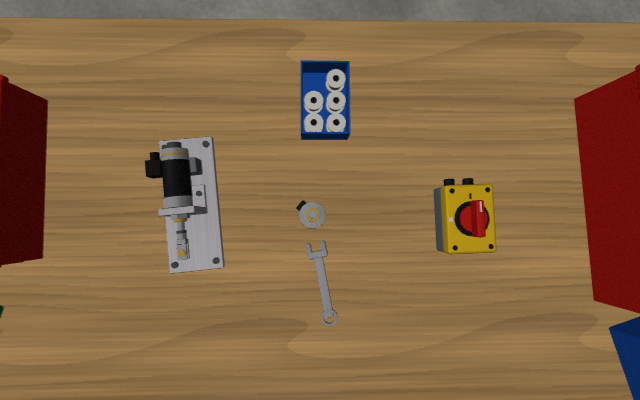

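View pics/side1.png

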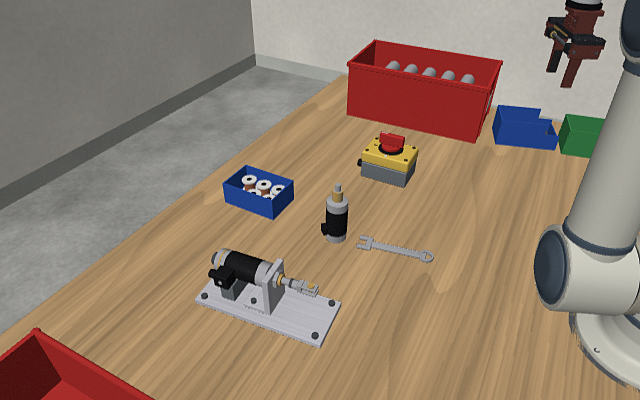

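The top view shows the isolator near (470,218), with its white line up and the white dot at about (451,219). The fixture is near (190,205) with its fork at about (182,245). The spare is near (312,215) and the spanner near (322,283). I'll enlarge the two work areas.

```bash
python3 -c "
from h import *
i=cv2.imread('pics/top1.png')
a=cv2.resize(i[170:270,420:515],None,fx=4,fy=4,interpolation=2);b=cv2.resize(i[190:290,145:240],None,fx=4,fy=4,interpolation=2)
cv2.imwrite('pics/crop1.png',np.hstack([a,b]))
for uv in[(446,184),(492,184),(496,252),(441,253)]:print('boxtop',ray('top',*uv,.075))
for uv in[(160,141),(213,137),(223,267),(171,272)]:print('plate',ray('top',*uv,.012))
h=ray('top',474,218,.1155);print('handle',h)
f=ray('top',182,246,.088);print('fork',f)
print('spare',ray('top',312,215,.13),'bin',ray('top',325,100,.05))
for P in(h,f):print(proj('side',P))
"
```

```text
boxtop [ 0.63731972 -0.21949877  0.075     ]
boxtop [ 0.6367338  -0.30200416  0.075     ]
boxtop [ 0.51694041 -0.30475362  0.075     ]
boxtop [ 0.51649281 -0.20711673  0.075     ]
plate [0.72842483 0.30292579 0.012     ]
plate [0.73578809 0.20372732 0.012     ]
plate [0.49063508 0.18370109 0.012     ]
plate [0.48282856 0.27931033 0.012     ]
handle [ 0.57680972 -0.25056661  0.1155    ]
fork [0.53507329 0.23569527 0.088     ]
spare [0.58422768 0.01781484 0.13      ] bin [ 0.79568239 -0.00840103  0.05      ]
[389.1217213 136.6848546]
[303.65017586 283.5091554 ]
```

View pics/crop1.png

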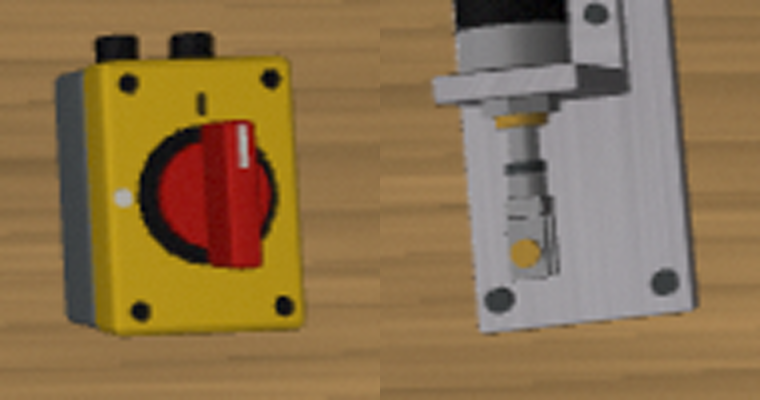

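The crop shows the handle's top face centred at crop (244,194), so full-picture (481,218.5). The fork's top face is centred at crop (529,238), so (182,249.5), with its pin at (181.3,253). The nose is at about (180.5,220).

```bash
python3 -c "
from h import *
R=lambda u,v,z:ray('top',u,v,z)
c=np.array([R(444.3,185,.075),R(491.8,184.3,.075),R(495,252,.075),R(446.5,252.8,.075)]);print(c,c.mean(0))
e=(c[0]+c[1]-c[2]-c[3]);print('box yaw',np.degrees(np.arctan2(e[1],e[0])))
print('handle',R(481,218.5,.1155))
h1=R(480,200.5,.1155);h2=R(482,237,.1155);print(h1,h2)
p=np.array([[.72842,.30293],[.73579,.20373],[.49064,.1837],[.48283,.27931]]);
e=p[0]+p[1]-p[2]-p[3];y=np.arctan2(e[1],e[0]);print('fix yaw',np.degrees(y)); 
ex=np.array([np.cos(y),np.sin(y)]);m=p.mean(0)+.005*ex;print('origin',m)
print('forkblock',R(182,249.5,.088),'pin',R(181.3,253,.091),'nose',R(180.5,220,.091), 'forkends',R(182,239.5,.088),R(182,259.5,.088))
for P in(R(481,218.5,.1155),R(182,249.5,.088)):print(proj('side',P))
i=cv2.imread('pics/side1.png')
cv2.imwrite('pics/crop2.png',np.hstack([cv2.resize(i[120:195,350:425],None,fx=5,fy=5),cv2.resize(i[250:325,255:330],None,fx=5,fy=5)]))
"
```

```text
[[ 0.63557025 -0.21641135  0.075     ]
 [ 0.63620271 -0.30162443  0.075     ]
 [ 0.51696391 -0.30297063  0.075     ]
 [ 0.5167108  -0.21684065  0.075     ]] [ 0.57636192 -0.25946177  0.075     ]
box yaw 0.42724798352118415
handle [ 0.57586264 -0.26230981  0.1155    ]
[ 0.60574863 -0.26166388  0.1155    ] [ 0.54531453 -0.26292344  0.1155    ]
fix yaw 5.0829285486459845
origin [0.61440034 0.24286049]
forkblock [0.52924397 0.23563135 0.088     ] pin [0.52366685 0.23577405 0.091     ] nose [0.57858112 0.23770522 0.091     ] forkends [0.54591545 0.23581414 0.088     ] [0.51262244 0.23544912 0.088     ]
[391.26631322 134.68189352]
[306.70070271 284.7425922 ]
```

View pics/crop2.png

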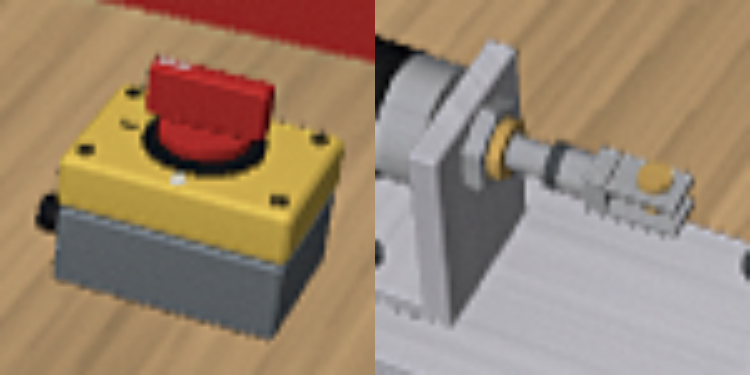

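Both points agree with the side view to about a pixel. The handle is at (0.576,-0.2615) and the fork at (0.5295,0.2355), with the fixture yawed 5.1°. I'll move above the handle first.

Request:
move_arm(rows=[0.03,0.027,0,-0.5,1,0.06,0.054,0,-1,1,0.09,0.08,0,-1.5,1,0.12,0.107,0,-2,1,0.15,0.133,0,-2.5,1,0.18,0.16,0,-3,1,0.21,0.186,0,-3.5,1,0.24,0.213,0,-4,1,0.27,0.24,0,-4.5,1,0.295,0.261,0,-5,1], grip_force=40)

```text
time_s: 0.93
eef_pos: [0.558, -0.2766, 0.302]
tool_rot: [1.0, 0.007, -0.0, -0.0]
ft_force: [0.0, -0.1, -1.0]
opening: 0.088
grasp_force: 0.0
```

Request:
move_arm(rows=[0.01,0.01,0,0,1,0.02,0.018,-0.01,0,1,0.02,0.018,-0.03,0,1,0.02,0.018,-0.05,0,1,0.02,0.018,-0.06,0,1,0.02,0.018,-0.07,0,1,0.02,0.018,-0.08,0,1,0.02,0.018,-0.08,0,1,0.02,0.018,-0.08,0,1,0.02,0.018,-0.08,0,1])

```text
time_s: 1.77
eef_pos: [0.5765, -0.2614, 0.2238]
tool_rot: [1.0, 0.007, 0.001, 0.0]
ft_force: [0.2, 0.3, -0.5]
opening: 0.0878
grasp_force: 0.0
```

Request:
move_arm(rows=[0,0,-0.015,0,1,0,0,-0.03,0,1,0,0,-0.042,0,1,0,0,-0.052,0,1,0,0,-0.052,0,1,0,0,-0.052,0,0.5,0,0,-0.052,0,0.2,0,0,-0.052,0,0,0,0,-0.052,0,0,0,0,-0.052,0,0])

```text
time_s: 2.6
eef_pos: [0.5767, -0.2612, 0.1715]
tool_rot: [1.0, 0.007, 0.001, 0.0]
ft_force: [0.9, 0.2, -0.1]
opening: 0.058
grasp_force: 0.0
```

Request:
move_arm(rows=[0,0,0,0,0,0,0,0,0,0,0,0,0,0,0,0,0,0,0,0,0,0,0,0,0,0,0,0,0,0,0,0,0,0,0,0,0,0,0,0,0,0,0,0,0,0,0,0,0,0])

```text
time_s: 3.43
eef_pos: [0.5764, -0.2625, 0.1706]
tool_rot: [1.0, 0.007, 0.0, 0.002]
ft_force: [1.5, -5.2, -1.6]
opening: 0.0138
grasp_force: 40.0
```

Request:
move_arm(rows=[0,-0.002,0,1,0,0,-0.002,0,2,0,0,-0.002,0,3,0,0,-0.002,0,4,0,0,-0.002,0,5,0,0,-0.002,0,6,0,0,-0.002,0,7,0,0,-0.002,0,8,0,0,-0.002,0,9,0,0,-0.002,0,10,0])

```text
time_s: 4.27
eef_pos: [0.5763, -0.2628, 0.1706]
tool_rot: [0.902, 0.431, 0.0, -0.0]
ft_force: [-0.9, 0.6, 0.6]
opening: 0.0139
grasp_force: 40.0
```

Request:
move_arm(rows=[0,0,0,1,0,0,0,0,2,0,0,0,0,3,0,0,0,0,4,0,0,0,0,5,0,0,0,0,6,0,0,0,0,7,0,0,0,0,8,0,0,0,0,8,0,0,0,0,8,0])

```text
time_s: 5.1
eef_pos: [0.5762, -0.2627, 0.1706]
tool_rot: [0.703, 0.711, 0.0, -0.001]
ft_force: [-1.9, 0.6, 1.3]
opening: 0.0138
grasp_force: 40.0
```

Now I'll open the gripper and rise.

Request:
move_arm(rows=[0,0,0,0,0.5,0,0,0,0,1,0,0,0,0,1,0,0,0,0,1,0,0,0,0,1,0,0,0,0,1,0,0,0.03,0,1,0,0,0.06,0,1,0,0,0.09,0,1,0,0,0.11,0,1])

```text
time_s: 5.93
eef_pos: [0.5766, -0.2632, 0.2842]
tool_rot: [0.702, 0.712, 0.001, 0.002]
ft_force: [0.2, -0.4, 0.6]
opening: 0.0773
grasp_force: 0.0
```

Request:
move_arm(rows=[-0.005,0.02,0.01,1,1,-0.01,0.05,0.01,2,1,-0.015,0.08,0.01,3,1,-0.02,0.11,0.01,4,1,-0.02,0.14,0.01,5,1,-0.025,0.17,0.01,6,1,-0.03,0.2,0.01,7,1,-0.035,0.23,0.01,8,1,-0.04,0.26,0.01,9,1,-0.04,0.29,0.01,10,1])

```text
time_s: 6.77
eef_pos: [0.5356, 0.0283, 0.2911]
tool_rot: [0.333, 0.943, 0.0, 0.0]
ft_force: [0.4, -0.5, 0.1]
opening: 0.0878
grasp_force: 0.0
```

```bash
python3 -c "
from h import *
shot('top','pics/top2.png');i=cv2.imread('pics/top2.png');cv2.imwrite('pics/crop3.png',cv2.resize(i[170:270,420:515],None,fx=4,fy=4))
s=sense();print(s['eef_pos'],s['tool_rot'],s['joints'])"
```

```text
[0.53575777 0.03284799 0.29109492] [ 3.28926247e-01  9.44353844e-01  1.81759446e-03 -1.93346245e-04] [-0.00394215 -0.08206135  1.42477705  0.0036574   1.79805899 -0.90357914]
```

View pics/crop3.png

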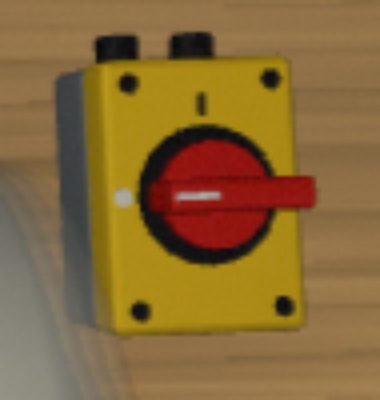

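The isolator is OFF: the white line at crop (197,196) points to the white dot at (122,198). Next I'll go above the fork.

Request:
move_arm(rows=[0,0.03,0,1.1,1,-0.002,0.06,0,2.2,1,-0.003,0.09,0,3.3,1,-0.004,0.12,0,4.4,1,-0.005,0.15,0,5.5,1,-0.006,0.175,0,6.6,1,-0.0065,0.195,0,7.7,1,-0.0065,0.205,0,8.9,1,-0.0065,0.2085,0,8.9,1,-0.0065,0.2085,-0.02,8.9,1])

```text
time_s: 7.65
eef_pos: [0.5308, 0.2364, 0.2748]
tool_rot: [-0.045, 0.999, 0.001, 0.003]
ft_force: [0.5, 0.1, 1.5]
opening: 0.0876
grasp_force: 0.0
```

Request:
move_arm(rows=[0,0,-0.02,0,1,0,0,-0.04,0,1,0,0,-0.05,0,1,0,0,-0.06,0,1,0,0,-0.06,0,1,0,0,-0.06,0,1,0,0,-0.06,0,1,0,0,-0.06,0,1,0,0,-0.06,0,1,0,0,-0.06,0,1])

```text
time_s: 8.48
eef_pos: [0.5302, 0.2355, 0.2115]
tool_rot: [-0.046, 0.999, 0.0, 0.001]
ft_force: [-0.4, 0.2, -0.5]
opening: 0.0877
grasp_force: 0.0
```

```bash
python3 -c "
from h import *
shot('side','pics/side2.png');i=cv2.imread('pics/side2.png');cv2.imwrite('pics/crop4.png',cv2.resize(i[190:340,200:350],None,fx=4,fy=4))
s=sense();print(s['eef_pos'],s['tool_rot'],s['joints'])"
```

```text
[0.53008392 0.23547607 0.21125735] [-4.64507770e-02  9.98920463e-01  1.14729605e-04  4.69658665e-04] [ 3.59422302e-01  3.77144331e-02  1.44772598e+00 -7.11280087e-05
  1.65518790e+00 -1.30431506e+00]
```

View pics/crop4.png

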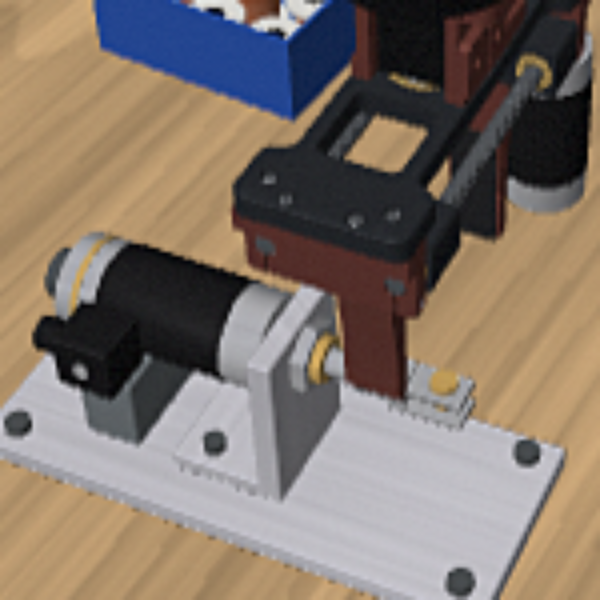

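The near finger is above and level with the fork (crop (375,390)), and nothing is in the way. I'll lower and close.

Request:
move_arm(rows=[0,0,-0.02,0,1,0,0,-0.04,0,1,0,0,-0.055,0,1,0,0,-0.065,0,1,0,0,-0.072,0,1,0,0,-0.072,0,1,0,0,-0.072,0,0.5,0,0,-0.072,0,0.2,0,0,-0.072,0,0,0,0,-0.072,0,0], grip_force=50)

```text
time_s: 9.37
eef_pos: [0.5303, 0.2356, 0.1398]
tool_rot: [-0.046, 0.999, 0.0, 0.001]
ft_force: [0.6, -0.7, -1.0]
opening: 0.0645
grasp_force: 0.0
```

Request:
move_arm(rows=[0,0,0,0,0,0,0,0,0,0,0,0,0,0,0,0,0,0,0,0,0,0,0,0,0,0,0,0,0,0,0,0,0,0,0,0,0,0,0,0,0,0,0,0,0,0,0,0,0,0])

```text
time_s: 10.2
eef_pos: [0.5298, 0.2366, 0.1386]
tool_rot: [-0.047, 0.999, 0.001, 0.0]
ft_force: [0.3, 4.7, -0.8]
opening: 0.0153
grasp_force: 50.0
```

Request:
move_arm(rows=[-0.005,0,0,0,0,-0.01,0,0,0,0,-0.015,-0.001,0,0,0,-0.02,-0.001,0,0,0,-0.025,-0.002,0,0,0,-0.03,-0.002,0,0,0,-0.035,-0.002,0,0,0,-0.039,-0.003,0,0,0,-0.039,-0.003,0,0,0,-0.039,-0.003,0,0,0])

```text
time_s: 11.03
eef_pos: [0.492, 0.2331, 0.1386]
tool_rot: [-0.047, 0.999, 0.001, 0.002]
ft_force: [8.1, 4.8, -4.9]
opening: 0.0154
grasp_force: 50.0
```

Request:
move_arm(rows=[-0.003,0,0,0,0,-0.006,-0.001,0,0,0,-0.008,-0.001,0,0,0,-0.008,-0.001,0,0,0,-0.008,-0.001,0,0,0,-0.008,-0.001,0,0,0,-0.008,-0.001,0,0,0,-0.008,-0.001,0,0,0,-0.008,-0.001,0,0,0,-0.008,-0.001,0,0,0])

```text
time_s: 11.87
eef_pos: [0.4844, 0.2324, 0.1386]
tool_rot: [-0.047, 0.999, 0.001, 0.002]
ft_force: [8.9, 5.6, -5.3]
opening: 0.0154
grasp_force: 50.0
```

```bash
python3 -c "
from h import *
shot('top','pics/top4.png');shot('side','pics/side4.png')
a=cv2.imread('pics/side4.png')[245:320,245:320];b=cv2.imread('pics/top4.png')[190:265,145:220]
cv2.imwrite('pics/crop5.png',np.hstack([cv2.resize(x,None,fx=5,fy=5,interpolation=2) for x in(a,b)]))
s=sense();print(s['eef_pos'],s['ft_force'],s['moment'],s['opening'],s['grasp_force'])"
```

```text
[0.48438174 0.23236539 0.13863546] [ 8.76109867  4.9886801  -5.6924655 ] [ 0.8644183  -1.36860631  0.01899535] 0.015539337841424316 49.999280869960785
```

View pics/crop5.png

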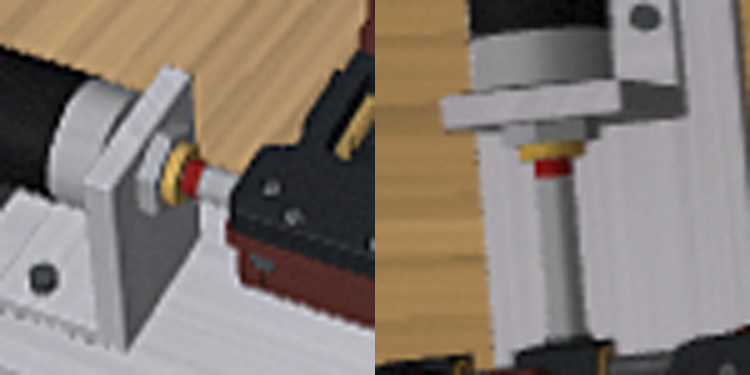

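The ring is fully visible right at the nose: crop (555,168), about 3.4 px or 5.8 mm wide. The measured travel is 45.5 mm. I'll add 1 mm to centre it in the window, then check that it holds still.

Request:
move_arm(rows=[-0.001,0,0,0,0,-0.001,0,0,0,0,-0.001,0,0,0,0,-0.001,0,0,0,0,-0.001,0,0,0,0,-0.001,0,0,0,0,-0.001,0,0,0,0,-0.001,0,0,0,0,-0.001,0,0,0,0,-0.001,0,0,0,0])

```text
time_s: 12.8
eef_pos: [0.4834, 0.2323, 0.1386]
tool_rot: [-0.047, 0.999, 0.001, 0.002]
ft_force: [8.7, 4.8, -5.9]
opening: 0.0154
grasp_force: 50.0
```

```bash
python3 -c "
from h import *
def m(c):
    p=c['pixels'][190:265,145:220].astype(int);k=(p[...,0]>120)&(p[...,1]<70)&(p[...,2]<70);y,x=np.nonzero(k);return k.sum(),y.mean(),x.mean()
o=cv2.imread('pics/top4.png')[:,:,::-1]
print(m({'pixels':o}))
for i in range(8):c=camera('top')
print(m(c));s=sense();print(s['eef_pos'],s['grasp_force'],s['time_s'])"
```

```text
(np.int64(3), np.float64(32.666666666666664), np.float64(32.666666666666664))
(np.int64(3), np.float64(34.666666666666664), np.float64(32.333333333333336))
[0.48343107 0.23230043 0.13862223] 49.99878689646721 13.2
```

```bash
python3 -c "
from station import hand_in
print(hand_in())"
```

```text
the job is handed in; nothing more can be done
None
```

I switched the isolator to OFF, then drew the rod out about 46 mm by the fork head, with the red ring just clear of the nose. I handed the job in with the gripper still holding it there at 50 N; no verdict came back.

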